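# Load a blank in the marking press, throw the shift lever and work the treadle

## Robot

A 7-joint arm with a two-finger parallel gripper is mounted at the origin on the work surface. World frame = base frame: x ahead of the robot, y to its left, z up, the work surface at z = 0. Lengths are in m, angles in rad, forces in N, time in s.
With the tool pointing down it reaches from about 0.4 to 0.85 m from the base axis. Payload 10.4 kg.
Tool frame: the origin (TCP) lies at the very end of the fingers, on their centre line; the grasp point (between the pads) lies 19 mm behind it (manip.grip_point_offset is the distance from the TCP to the grasp point, in m); z points along the fingers, y is the line along which they close (so a half turn about z gives the same grasp; the last joint's range is limited). The gripper opens to 85 mm and grips with 20 to 120 N. Pads are 22 mm wide; open, the fingers measure 114 mm over their backs; the gripper's body (76 mm by 85 mm) begins 54 mm behind the grasp point. The pads swing forward as they close: fully open they stand 13 mm farther back than shut.
Start: joints at [-1.204, 0.332, -0.065, 1.46, 0.022, 1.35, -0.088], TCP at [0.237, 0.578, 0.231] pointing down, gripper open.
Joint ranges: [-2.6, 2.6], [-0.5, 2.12], [-1.47, 1.34], [0.16, 2.42], [-1.27, 4.41], [0.06, 2.06], [-2.6, 2.6]. Speed limits (rad/s): [2.22, 2.22, 2.79, 2.79, 3.14, 3.14, 3.14].

## Interface

Orientations are given as a unit quaternion [x, y, z, w].
In Python, from workcell import manip gives the robot as it stands. The module is installed in compiled form; this text tells all that it offers.
- The arm moves only by the tool step_arm, never from a script. Its argument "moves" is a list of rows, each a list of 7 numbers: the closure, from 0 (fully open) to 1 (shut), then the shift along the world's x, y, z in mm, then the turn, a rotation vector about the world's x, y, z in rad. In form: [[grip, tx, ty, tz, ax, ay, az], ...]. A call has 1 to 10 rows; each row is the pose to reach, as a shift and turn from the pose commanded when the call began; what a row does not reach only later rows make up. A row lasts 1/10 s, in which the tool goes at most 50 mm and 8.59 degrees, less where a joint would pass 70% of its speed; a pose out of reach is approached as far as the arm can. A call with a gripper value outside its range is refused whole. The fingers move at their own pace and stop on an object; "grip_force" is the grip in N (left out, the last holds). Time passes only in rows, so rows that repeat a pose let the fingers close. It gives the time, the measured TCP pose, the force, the opening and the grip force at its end, in the units of the state.
- manip.get_obs(): the state, without advancing time (a new reading comes with each control period).
- manip.camera(name): name is "scene" or "top"; returns a dict with "image" (384x512x3 uint8, blue, green, red), "K" (3x3 intrinsics, pixels), "dist_coeffs" ([k1, k2, p1, p2, k3] as OpenCV has them; the pictures are not rectified), "rvec" (rotation vector, rad) and "tvec" (3), from world to camera coordinates, as OpenCV has them. Camera axes: x right, y down, z forward; pixel columns grow to the right and rows downward; lengths in m; the calibration is good to about 2 mm. A picture is of the moment at which its call begins. There is no depth.
- manip.hand_in(): hands the job in; it is judged then, once.
The state is a dict: "clock": time; "joint_pos": joint angles; "joint_velocities": joint speeds; "tau": joint torques, N m; "position": TCP position; "ee_rot": TCP orientation; "ft_force": force on the tool from outside, world axes, zero at the start; "torque": the same for the moment, N m; "grip_width": opening from 0.0 (shut) to 1.0 (fully open); "grasp_force": force on a finger pad.
Only numpy, scipy, OpenCV 4.12 (cv2) and the standard library are available. Lean on these libraries where they do the work, as an engineer would, in place of code of your own. Each camera call takes 0.05 s, during which the arm holds its last target. There are 200 camera calls.

## Task

Take the long pine blank out of the rack and lay it flat, on a broad face, in the nest of the marking press so that it sits fully down between the nest's walls; it stands on edge in the rack, so it can be set down and tipped over on the free bench between the rack and the press and taken again. Then throw the shift lever into the notch that the steel arrow points at, and only then press the treadle fully down to its stop, hold it there a moment and let it come back up. Leave the blank in the nest and the lever in its notch, and do not disturb the other things on the bench.

Things in the scene. Friction and masses are not known exactly. Their poses are not given: they have to be found in the camera images.
- long_blank: the long pine blank, 150 x 28 x 50 mm along its own x, y, z, 110 g. Starts on its 28 mm edge, z up, in one of the rack's two slots; origin: middle of the edge it first stands on. Its broad 150 x 50 mm faces look along its y. Standing free on the bench it topples if pushed near the top
- blank_middle (a point): the centre of the long blank's volume
- rack: low plywood rack, 140 x 160 mm, floor 8 mm thick; two slots 36 mm wide along its x, centred at y = +45 and -45 mm, between ribs whose tops are 20 mm above the bench. A standing blank's top is 58 mm above the bench. Origin: centre of its underside
- press: grey marking press, fixed: bed 250 x 400 mm (x -110 to 140 mm), 20 mm thick; on the right (-y) the nest, behind it a headstock 85 mm wide, 105 mm high, its front at x = 78 mm; on the left (+y) the gearbox, 230 x 195 mm, top 85 mm above the bench, with the shift lever. Origin: on the bench; x away from the robot, y left
- nest (a point): centre of the nest floor, 20 mm above the bench (axes as the press). It takes a 150 x 50 mm blank lying flat, long side along x, with 4 mm (x) and 3 mm (y) to spare each side; walls 10 mm high, side walls only at the ends: the middle 90 mm of each long side is open for fingers. A seated blank's middle is 14 mm above this point
- shift_lever (a joint): lever angle, rad, about a vertical axis at x = 40, y = 100 mm in the press frame. 0: arm points to the press's -x (the robot); positive: knob goes right (-y). A sprung ball drops into a notch at +0.60 or -0.60 (each between two dark ridges on the steel disc); end stops at +-0.85, past the notches. About 5 N at the knob takes it over a ridge; elsewhere it stays where left
- lever_knob (a point): grip point in the upright round black knob of the shift lever, 130 mm from the lever's axis. Knob 30 mm across, from 36 mm below to 24 mm above this point (straight from 24 below to 20 above); this point is 153 mm above the bench
- arrow_plate: flat steel arrow, about 52 mm long, 5 mm thick, on the gearbox top at the rim of the disc; marks the notch to use. Its point (the origin) is at one of the two notches: at y = 48 mm in the press frame for the +0.60 notch, at y = 152 mm for the -0.60 notch
- round_plate: plain round steel plate, 28 mm across, 5 mm thick, lying at the other notch; it marks nothing
- treadle (a joint): angle of the spring treadle, rad: 0 up, 0.30 at its stop; about 10 N at the tread's free end holds it at the stop, and it springs back up
- tread (a point): point on top of the tread, 20 mm from its free far end, 67 mm above the bench when up and about 33 mm lower at the stop. The aluminium tread is 130 x 78 mm, with rubber on it, hinged at the end nearest the robot on a fixed base 150 x 100 mm; press here from above
- short_blank: pine blank like the long one but only 90 x 50 x 28 mm, standing in the other rack slot; bystander
- glue: yellow glue bottle, 54 mm across, 150 mm tall, between rack and press; bystander
- tin: steel tin, 84 mm across, 100 mm tall, behind the rack; bystander
- mug: white mug, 80 mm across, 90 mm tall, beyond the left side of the press; bystander
- hammer: hammer lying at the near right; bystander
- brush: flat brush lying behind the tin; bystander
- square: carpenter's square, wooden stock and 160 mm steel blade, lying left of the treadle; bystander
- tape_roll: roll of tape lying flat, 90 mm across, 25 mm high, between the front of the press and the robot; bystander
Things that resemble listed ones, but are neither listed nor needed, are in the scene too. Leave any pink look-alike of the long_blank alone.

How it is judged:
On the way, in this order (a step that is already met when the one before it is completed fails the run):
1. the long blank lies flat and fully down in the nest (x of blank_middle in the frame of nest between -0.009 and 0.009 m and y of blank_middle in the frame of nest between -0.007 and 0.007 m and z of blank_middle in the frame of nest between 0.008 and 0.019 m and angle between the y axis of long_blank and the z axis of press, either way round below 0.1 rad and angle between the x axis of long_blank and the x axis of press, either way round below 0.1 rad), for 0.2 s.
2. the shift lever is in the notch marked by the arrow (((y of arrow_plate in the frame of press below 0.1 m and value of joint shift_lever between 0.53 and 0.67 rad) or (y of arrow_plate in the frame of press above 0.1 m and value of joint shift_lever between -0.67 and -0.53 rad))), for 0.2 s.
3. the treadle is held down at its stop (value of joint treadle above 0.27 rad), for 0.2 s.
At the end, for the whole second after the job is handed in: Long blank at rest flat in the nest (middle within 9 mm along, 7 mm across, 8 to 19 mm above its floor point; within 0.1 rad), lever within 0.07 rad of the arrow-marked notch (+0.60 or -0.60), treadle back up (under 0.05 rad) (all of step 1 and ((y of arrow_plate in the frame of press below 0.1 m and value of joint shift_lever between 0.53 and 0.67 rad) or (y of arrow_plate in the frame of press above 0.1 m and value of joint shift_lever between -0.67 and -0.53 rad)) and value of joint treadle below 0.05 rad and linear speed of long_blank below 0.02 m/s); the robot touches nothing.
It fails at once if the treadle is pressed before the blank is in the nest and the lever in the marked notch (value of joint treadle above 0.15 rad and not ((x of blank_middle in the frame of nest between -0.009 and 0.009 m and y of blank_middle in the frame of nest between -0.007 and 0.007 m and z of blank_middle in the frame of nest between 0.008 and 0.019 m and angle between the y axis of long_blank and the z axis of press, either way round below 0.1 rad and angle between the x axis of long_blank and the x axis of press, either way round below 0.1 rad) and ((y of arrow_plate in the frame of press below 0.1 m and value of joint shift_lever between 0.53 and 0.67 rad) or (y of arrow_plate in the frame of press above 0.1 m and value of joint shift_lever between -0.67 and -0.53 rad)))).
It fails at once if a bystander is moved more than 40 mm (distance of any of short_blank, glue, tin, mug, hammer, brush, square, tape_roll from where it was at the start of the episode above 0.04 m).
It also fails if it takes over 72 s, if anything falls off the work surface, if the arm or the gripper's body presses on something with over 40 N, if the wrist force passes 120 N, or if a joint passes its speed limit or range.

## Working session

There is one attempt and no reset: what is moved stays moved. The work goes in short steps, Python scripts to look and compute and a tool call to move; the robot and the scene stay as the last step left them, time stands still between calls to the robot, and variables do not carry over. Pictures are saved under pics/ and viewed, at most 10 in all, crops included, and the job is handed in when it is done.

Besides the shell and the picture viewer there is one more tool, called after "Emit:" in YAML: its name, and indented under it one key for each argument. step_arm: Moves the arm, as the interface text tells. Its arguments: {"type":"object","properties":{"moves":{"type":"array","items":{"type":"array","items":{"type":"number"}}},"grip_force":{"type":"number"}},"required":["moves"]}

```bash
mkdir -p pics
cat > h.py <<'E'
import numpy as np, cv2
from workcell import manip
def snap(cam,name):
    c=manip.camera(cam); cv2.imwrite('pics/'+name+'.png',c['image']); 
    import pickle; pickle.dump(c,open(name+'.pkl','wb')); return c
def ray(c,px):
    K=np.array(c['K'],float);d=np.array(c['dist_coeffs'],float)
    u=cv2.undistortPoints(np.array(px,float).reshape(-1,1,2),K,d).reshape(-1,2)
    R=cv2.Rodrigues(np.array(c['rvec'],float))[0];t=np.array(c['tvec'],float).ravel()
    o=-R.T@t; return o,np.c_[u,np.ones(len(u))]@R
def at(c,px,z):
    o,d=ray(c,px); return o+d*((np.asarray(z)-o[2])/d[:,2])[:,None]
def proj(c,P):
    return cv2.projectPoints(np.array(P,float).reshape(-1,1,3),np.array(c['rvec'],float),np.array(c['tvec'],float),np.array(c['K'],float),np.array(c['dist_coeffs'],float))[0].reshape(-1,2)
E
python3 - <<'E'
from h import *
for n in('top','scene'):
    c=snap(n,n+'0'); cv2.imwrite('pics/'+n+'0b.png',cv2.resize(c['image'],(800,600),interpolation=cv2.INTER_CUBIC))
    o,_=ray(c,[[256,192]]);print(n,o,at(c,[[0,0],[511,0],[511,383],[0,383]],[0]*4).round(3).tolist())
o=manip.get_obs();print(o)
E
```

```text
top [ 0.35223343 -0.02848422  1.71883902] [[1.427, 1.24, 0.0], [1.432, -1.22, 0.0], [-0.315, -1.118, 0.0], [-0.347, 1.1, 0.0]]
scene [0.97958082 0.69298831 1.18340682] [[1.12, -2.149, 0.0], [-1.777, -0.563, 0.0], [0.22, 0.908, 0.0], [1.474, 0.163, 0.0]]
{'clock': 0.1, 'joint_pos': array([-1.20361239,  0.3327888 , -0.06470447,  1.46086601,  0.02160891,
        1.34990468, -0.08847084]), 'joint_velocities': array([-0.00120629, -0.00210102, -0.00015534, -0.00213569,  0.00229278,
       -0.00106306,  0.00060788]), 'tau': array([ 7.64384495e-04, -6.26740408e+01,  4.86821076e-02, -3.92438221e+01,
        1.63144124e-02,  6.85611041e-03, -9.06381104e-06]), 'position': array([0.23736671, 0.57780243, 0.23060377]), 'ee_rot': array([ 1.93633659e-01,  9.81073699e-01, -6.29018741e-04, -9.06744010e-05]), 'ft_force': array([0.13018645, 0.14628323, 0.31558275]), 'torque': array([-0.02392893,  0.01567371, -0.05068474]), 'grasp_force': 0.0, 'grip_width': 1.004797226134985}
```

View pics/top0b.png

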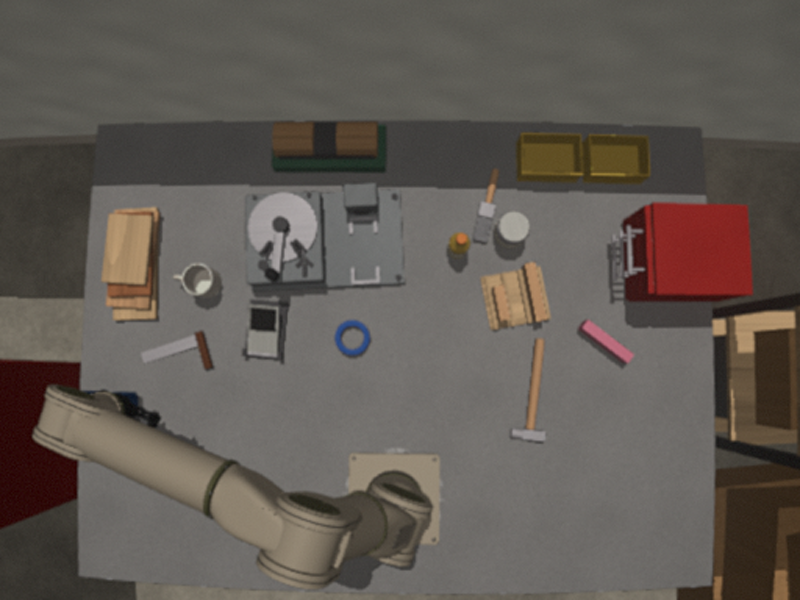

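View pics/scene0b.png

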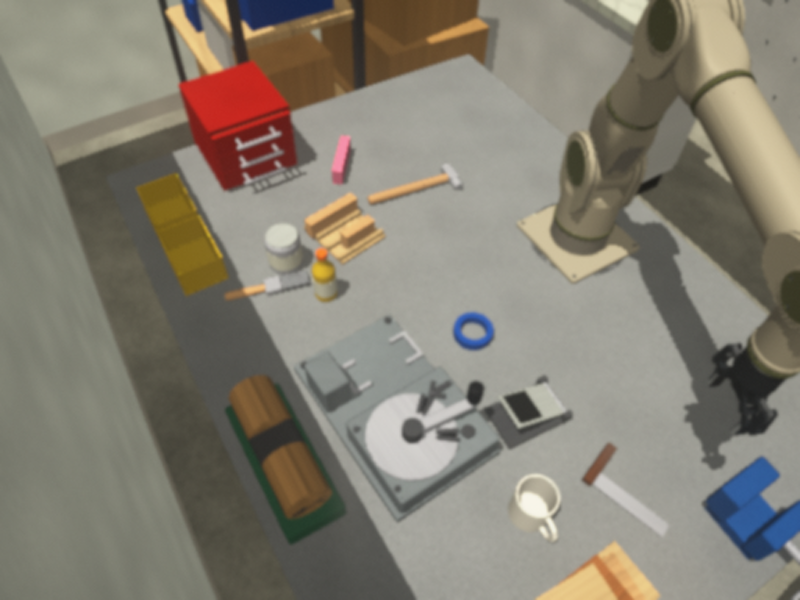

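The top view shows the press at about (325,238), the rack at (515,296) with the long blank in its right slot at (537,292), and the treadle at (266,330). The lever knob is near (271,270). I'll zoom in on the press and the rack.

Run:
```python
from h import *
c=cv2.imread('pics/top0.png'); s=cv2.imread('pics/scene0.png')
a=cv2.resize(c[110:240,150:265],(575,650),interpolation=cv2.INTER_CUBIC)[:600]
cv2.imwrite('pics/za.png',a)   # x5, origin 150,110
b=cv2.resize(c[160:220,300:360],(400,400),interpolation=cv2.INTER_CUBIC)
d=cv2.resize(s[115:175,190:250],(400,400),interpolation=cv2.INTER_CUBIC)
cv2.imwrite('pics/zb.png',np.hstack([b,d]))
cv2.imwrite('pics/zc.png',cv2.resize(s[195:335,185:375],(800,590),interpolation=cv2.INTER_CUBIC))
```

```text
(no output)
```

View pics/za.png

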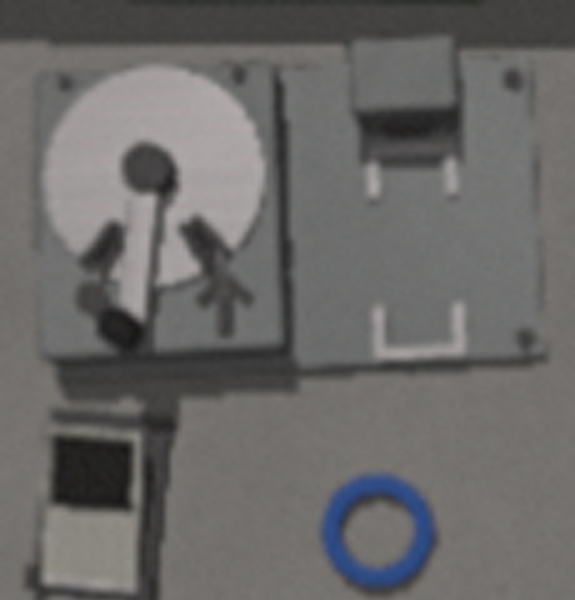

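View pics/zb.png

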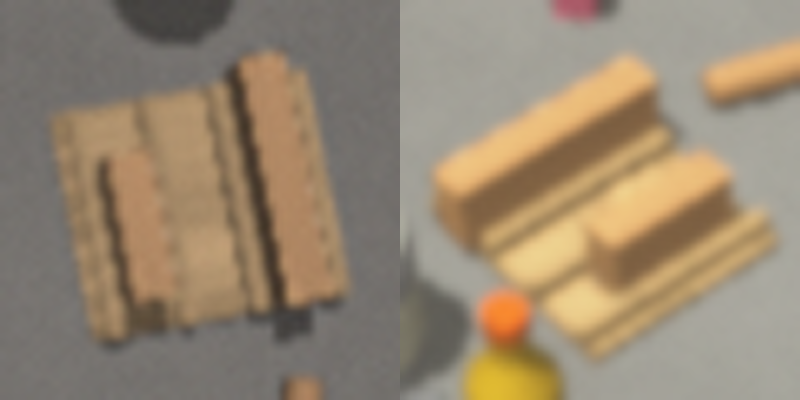

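View pics/zc.png

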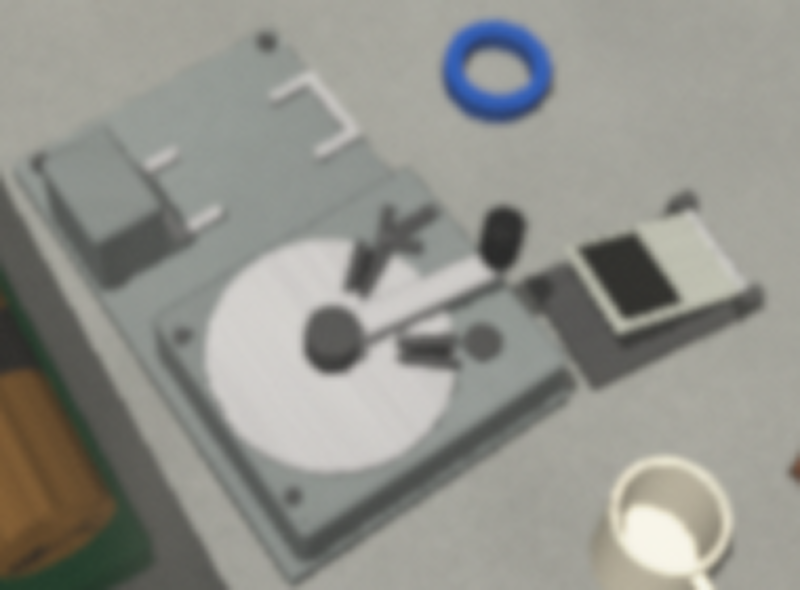

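The arrow points at the right-hand (−y) notch, near za (222,290), so the target is +0.60. The round plate lies at the left. The nest U is at za (378–460, 307–355), with its far tips at (372,198) and (452,192). Next I fit the positions using both views.

```bash
cat >> h.py <<'E'
import pickle
from scipy.optimize import least_squares
T=pickle.load(open('top0.pkl','rb'));S=pickle.load(open('scene0.pkl','rb'))
def za(p): return (np.array(p)+.5)/5-.5+[150,110]
def zc(p): return (np.array(p)+.5)/[800/190,590/140]-.5+[185,195]
def zt(p): return (np.array(p)+.5)/(400/60)-.5+[300,160]
def zs(p): return (np.array(p)+.5)/(400/60)-.5+[190,115]
def fit(model,obs,x0):
    # model: local pts Nx3 (z world); obs: list (cam, idx, px)
    M=np.array(model,float)
    def W(q): 
        c,s=np.cos(q[2]),np.sin(q[2]); return np.c_[q[0]+c*M[:,0]-s*M[:,1],q[1]+s*M[:,0]+c*M[:,1],M[:,2]]
    f=lambda q: np.concatenate([(proj(c,W(q)[i])-p).ravel() for c,i,p in obs])
    r=least_squares(f,x0,loss='soft_l1'); return r.x,f(r.x).reshape(-1,2),W(r.x)
def tri(pt,ps):
    o1,d1=ray(T,[pt]);o2,d2=ray(S,[ps]);A=np.c_[d1[0],-d2[0]];k=np.linalg.lstsq(A,o2-o1,rcond=None)[0]
    a,b=o1+k[0]*d1[0],o2+k[1]*d2[0];return (a+b)/2,np.linalg.norm(a-b)
E
python3 - <<'E'
from h import *
np.set_printoptions(precision=4,suppress=True)
w=.031; 
M=[[-.045,-w,.03],[-.045,w,.03],[.045,-w,.03],[.045,w,.03],[-.082,-w,.03],[-.082,w,.03]]
ids=[0,1,2,3,4,5]
for nm,obs in (('both',0),('top',1),('scene',2)):
    o=[(T,ids,za([[460,305],[378,308],[452,193],[372,198],[461,350],[379,352]])),(S,ids,zc([[272,97],[318,155],[178,152],[222,210],[313,77],[355,132]]))]
    if obs: o=[o[obs-1]]
    q,r,_=fit(M,o,[.77,.05,0]);print('nest',nm,q);print(r.T)
# bed corners
print('bed top', at(T,za([[545,362],[533,63]]),[.02,.02]))
print('bed scene near-right', at(S,zc([[270,30]]),[.02]))
print('hub',tri(za([148,165]),zc([333,338])))
print('knob',tri(za([122,328]),zc([502,237])))
B=[[.075,.014,.058],[.075,-.014,.058],[-.075,-.014,.058],[-.075,.014,.058]]
o=[(T,[0,1,2,3],zt([[240,60],[285,54],[333,297],[288,303]])),(S,[0,1,2,3],zs([[467,207],[435,178],[628,57],[657,83]]))]
for nm,oo in (('both',o),('top',o[:1]),('scene',o[1:])):
    q,r,_=fit(B,oo,[.65,-.4,.1]);print('blank',nm,q);print(r.T)
for n,a,b in (('far L',(52,430),(625,333)),('far R',(145,427),(570,250)),('nearR',(135,595),(690,195)),('nearL',(40,588),(757,283))):
    print(n,*tri(za(a),zc(b)))
for n,a,b,z in (('tape',(379,532),(498,70),.02),):
    print(n,at(T,za([a]),[z]),at(S,zc([b]),[z]))
f=lambda x,y:[x*.64,y*.64]
for n,p,z in(('glue',(459,240),.15),('tin',(514,226),.1),('mug',(200,279),.09)): print(n,at(T,[f(*p)],[z]))
E
```

```text
nest both [0.6341 0.0851 0.0609]
[[-0.9501  0.0839 -0.387   0.3523 -0.7165  0.2775  0.3257 -0.2779  0.3758
  -0.0192 -0.5408 -0.0978]
 [-0.3103 -0.0994  0.1234 -0.0532 -0.1915  0.2141  0.3491 -0.4959 -0.2143
  -0.4704  0.1161 -0.2504]]
nest top [0.6339 0.0843 0.0634]
[[-0.724   0.3109 -0.2177  0.5226 -0.4669  0.528 ]
 [-0.2753 -0.0265  0.1607  0.0212 -0.1573  0.2863]]
nest scene [0.6343 0.0857 0.0591]
[[ 0.3808 -0.2445  0.4006 -0.0185 -0.473  -0.0508]
 [ 0.5244 -0.2977 -0.0642 -0.2977  0.301  -0.0425]]
bed top [[ 0.5454 -0.0212  0.02  ]
 [ 0.7926 -0.0092  0.02  ]]
bed scene near-right [[ 0.5552 -0.015   0.02  ]]
hub (array([0.6848, 0.2881, 0.1165]), np.float64(0.002000564305707959))
knob (array([0.5533, 0.2965, 0.1511]), np.float64(0.0006765373898534909))
blank both [ 0.5225 -0.3472  0.2032]
[[ -2.0122  -1.9346  -1.0735  -1.1995 -59.0859 -58.7021 -58.047  -57.9109]
 [  1.0094   0.5679   1.1423   1.6391  -1.1668  -0.7294  -0.3761  -0.6563]]
blank top [ 0.5269 -0.3534  0.1821]
[[-0.085   0.0146  0.1121 -0.0384]
 [-0.2161 -0.5096  0.1856  0.5331]]
blank scene [ 0.3247 -0.2285  0.1765]
[[ 0.3458  0.3792 -0.6325 -0.1843]
 [-0.6642 -0.3338  0.6595  0.4867]]
far L [0.4826 0.3707 0.0567] 0.0025784733991223237
far R [0.4831 0.2961 0.0655] 0.0082517790389047
nearR [0.3559 0.3008 0.0396] 0.0053463271935621235
nearL [0.3577 0.3827 0.0305] 0.0018784960006177432
tape [[0.4072 0.1105 0.02  ]] [[0.4114 0.1158 0.02  ]]
glue [[ 0.639  -0.1528  0.15  ]]
tin [[ 0.685  -0.2943  0.1   ]]
mug [[0.5467 0.4929 0.09  ]]
```

Run:
```python
from h import *
np.set_printoptions(precision=4,suppress=True)
B=[[.075,.014,.058],[.075,-.014,.058],[-.075,-.014,.058],[-.075,.014,.058]]
o=[(T,[0,1,2,3],zt([[240,60],[285,54],[333,297],[288,303]])),(S,[0,1,2,3],zs([[67,207],[35,178],[228,57],[257,83]]))]
for nm,oo in (('both',o),('top',o[:1]),('scene',o[1:])):
    q,r,_=fit(B,oo,[.55,-.35,.1]);print('blank',nm,q);print(r.T)
```

```text
blank both [ 0.5277 -0.3511  0.207 ]
[[-1.1136 -1.0472 -0.0368 -0.1514 -0.691  -0.3139  0.3053  0.4465]
 [-0.2499 -0.7149 -0.1967  0.3246 -1.2838 -0.8309 -0.5454 -0.8411]]
blank top [ 0.5269 -0.3534  0.1821]
[[-0.085   0.0146  0.1121 -0.0384]
 [-0.2161 -0.5096  0.1856  0.5331]]
blank scene [ 0.5296 -0.3467  0.2346]
[[-0.2286 -0.0233 -0.0117  0.2784]
 [-0.1431  0.3883  0.0565 -0.3205]]
```

Emit:
step_arm:
  moves:
    - [0, 30, -50, 0, 0, 0, 0.1]
    - [0, 60, -100, 0, 0, 0, 0.2]
    - [0, 90, -150, 0, 0, 0, 0.3]
    - [0, 120, -200, 0, 0, 0, 0.4]
    - [0, 150, -250, 0, 0, 0, 0.5]
    - [0, 165, -300, 0, 0, 0, 0.57]
    - [0, 175, -350, 0, 0, 0, 0.57]
    - [0, 185, -400, 0, 0, 0, 0.57]
    - [0, 195, -450, 0, 0, 0, 0.57]
    - [0, 205, -500, 0, 0, 0, 0.57]

```text
clock: 1.1
position: [0.4329, 0.1214, 0.2312]
ee_rot: [-0.09, 0.996, 0.0, -0.0]
ft_force: [1.1, -0.2, -0.8]
grip_width: 1.001
grasp_force: 0.0
```

Emit:
step_arm:
  moves:
    - [0, 10, -50, 0, 0, 0, 0.03]
    - [0, 20, -100, 0, 0, 0, 0.03]
    - [0, 30, -150, 0, 0, 0, 0.03]
    - [0, 40, -200, 0, 0, 0, 0.03]
    - [0, 50, -250, 0, 0, 0, 0.03]
    - [0, 60, -300, 0, 0, 0, 0.03]
    - [0, 70, -350, 0, 0, 0, 0.03]
    - [0, 80, -400, 0, 0, 0, 0.03]
    - [0, 85, -429, 0, 0, 0, 0.03]
    - [0, 85, -429, -50, 0, 0, 0.03]

```text
clock: 2.1
position: [0.5196, -0.3134, 0.186]
ee_rot: [-0.102, 0.995, -0.004, 0.004]
ft_force: [1.2, -0.3, -0.9]
grip_width: 1.002
grasp_force: 0.0
```

Emit:
step_arm:
  moves:
    - [0, 0, 0, -40, 0, 0, 0]
    - [0, 0, 0, -80, 0, 0, 0]
    - [0, 0, 0, -100, 0, 0, 0]
    - [0, 0, 0, -100, 0, 0, 0]
    - [0, 0, 0, -100, 0, 0, 0]

```text
clock: 2.6
position: [0.518, -0.3057, 0.0819]
ee_rot: [-0.105, 0.994, -0.0, -0.0]
ft_force: [-0.1, 0.1, -0.1]
grip_width: 0.999
grasp_force: 0.0
```

Run:
```python
from h import *
c=snap('top','t1');s=snap('scene','s1')
b=cv2.resize(c['image'][155:225,295:365],(400,400),interpolation=cv2.INTER_CUBIC)
d=cv2.resize(s['image'][105:175,180:250],(400,400),interpolation=cv2.INTER_CUBIC)
cv2.imwrite('pics/v1.png',np.hstack([b,d]));print(manip.get_obs()['position'],manip.get_obs()['ft_force'])
```

```text
[ 0.51881466 -0.30600942  0.08301885] [ 0.30905586 -0.18245452  0.67449353]
```

View pics/v1.png

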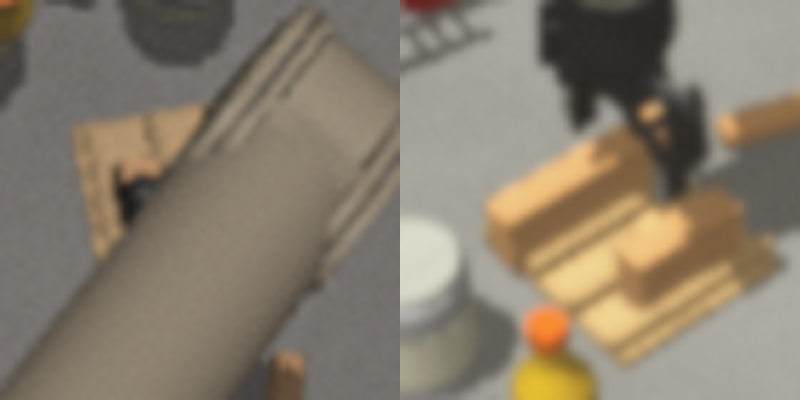

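The fingers straddle a spot about 45 mm short of the blank in −y, because the previous call fell short of its target. They are still above everything, so I correct before descending.

Emit:
step_arm:
  moves:
    - [0, 5, -23, 0, 0, 0, 0]
    - [0, 9, -45, 0, 0, 0, 0]
    - [0, 9, -45, 0, 0, 0, 0]
    - [0, 9, -45, 0, 0, 0, 0]

```text
clock: 3.1
position: [0.5273, -0.351, 0.0824]
ee_rot: [-0.105, 0.995, -0.0, 0.001]
ft_force: [-0.3, 0.2, -0.9]
grip_width: 1.0
grasp_force: 0.0
```

Run:
```python
from h import *
s=snap('scene','s2')
cv2.imwrite('pics/v2.png',cv2.resize(s['image'][105:175,180:250],(500,500),interpolation=cv2.INTER_CUBIC));print(manip.get_obs()['position'])
```

```text
[ 0.52737398 -0.35014856  0.0821764 ]
```

View pics/v2.png

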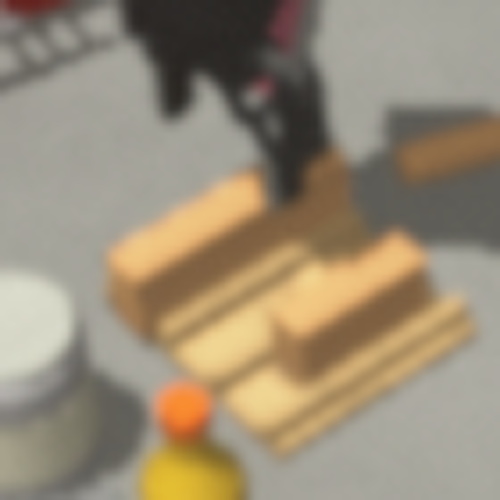

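The fingers now straddle the long blank, with the left finger at about (285,190) in the crop, just off its inner face. Next: descend, grip and lift.

Emit:
step_arm:
  moves:
    - [0, 0, 0, -28, 0, 0, 0]
    - [0, 0, 0, -54, 0, 0, 0]
    - [0, 0, 0, -54, 0, 0, 0]
    - [0.5, 0, 0, -54, 0, 0, 0]
    - [0.9, 0, 0, -54, 0, 0, 0]
    - [1, 0, 0, -54, 0, 0, 0]
    - [1, 0, 0, -54, 0, 0, 0]
    - [1, 0, 0, -54, 0, 0, 0]
    - [1, 0, 0, -54, 0, 0, 0]
  grip_force: 30

```text
clock: 4.05
position: [0.5277, -0.3515, 0.0286]
ee_rot: [-0.105, 0.995, -0.001, 0.001]
ft_force: [1.1, -2.6, 6.6]
grip_width: 0.324
grasp_force: 30.2
```

Emit:
step_arm:
  moves:
    - [1, 0, 0, 40, 0, 0, 0]
    - [1, 0, 0, 85, 0, 0, 0]
    - [1, -5, 10, 85, 0, 0, -0.02]
    - [1, -15, 50, 85, 0, 0, -0.05]
    - [1, -30, 90, 85, 0, 0, -0.1]
    - [1, -45, 130, 85, 0, 0, -0.15]
    - [1, -57, 170, 85, 0, 0, -0.15]
    - [1, -57, 205, 85, 0, 0, -0.15]
    - [1, -57, 220, 85, 0, 0, -0.15]
    - [1, -57, 220, 85, 0, 0, -0.15]

```text
clock: 5.05
position: [0.4699, -0.1276, 0.1123]
ee_rot: [-0.032, 0.999, 0.001, -0.0]
ft_force: [-0.2, -0.1, -0.8]
grip_width: 0.326
grasp_force: 33.7
```

Emit:
step_arm:
  moves:
    - [1, 0, 0, 0, 0, 0, 0]
    - [1, 0, 0, 0, 0, 0, 0]

```text
clock: 5.25
position: [0.4698, -0.1317, 0.1123]
ee_rot: [-0.029, 1.0, -0.0, -0.0]
ft_force: [-0.0, -0.9, -1.0]
grip_width: 0.318
grasp_force: 33.7
```

Emit:
step_arm:
  moves:
    - [1, 0, 0, -45, 0, 0, 0]
    - [1, 0, 0, -80, 0, 0, 0]
    - [1, 0, 0, -90, 0, 0, 0]
    - [1, 0, 0, -92, 0, 0, 0]
    - [1, 0, 0, -92, 0, 0, 0]
    - [0.4, 0, 0, -91, 0, 0, 0]
    - [0, 0, 0, -91, 0, 0, 0]
    - [0, 0, 0, -91, 0, 0, 0]
    - [0, 0, 0, -91, 0, 0, 0]
    - [0, 0, 0, -91, 0, 0, 0]

```text
clock: 6.25
position: [0.4701, -0.1304, 0.0215]
ee_rot: [-0.03, 1.0, 0.0, 0.0]
ft_force: [-1.2, -0.3, -0.6]
grip_width: 1.004
grasp_force: 0.0
```

Emit:
step_arm:
  moves:
    - [0, 0, 0, 30, 0, 0, 0]
    - [0, 0, 0, 65, 0, 0, 0]
    - [0.5, 0, -40, 65, 0, 0, 0]
    - [1, 0, -65, 65, 0, 0, 0]
    - [1, 0, -65, 65, 0, 0, 0]
    - [1, 0, -65, 40, 0, 0, 0]
    - [1, 0, -65, 18, 0, 0, 0]
    - [1, 0, -65, 18, 0, 0, 0]
    - [1, 0, -65, 18, 0, 0, 0]

```text
clock: 7.15
position: [0.4698, -0.1952, 0.0396]
ee_rot: [-0.03, 1.0, 0.0, -0.0]
ft_force: [0.4, -0.7, 0.7]
grip_width: -0.0
grasp_force: 0.0
```

Run:
```python
from h import *
c=snap('top','t3');s=snap('scene','s3')
b=cv2.resize(c['image'][140:240,220:320],(400,400),interpolation=cv2.INTER_CUBIC)
d=cv2.resize(s['image'][110:210,210:310],(400,400),interpolation=cv2.INTER_CUBIC)
cv2.imwrite('pics/v3.png',np.hstack([b,d]));print(manip.get_obs()['position'],manip.get_obs()['ft_force'])
```

```text
[ 0.4706579  -0.19542836  0.04039162] [ 0.50139521 -0.24277187  0.31696656]
```

View pics/v3.png

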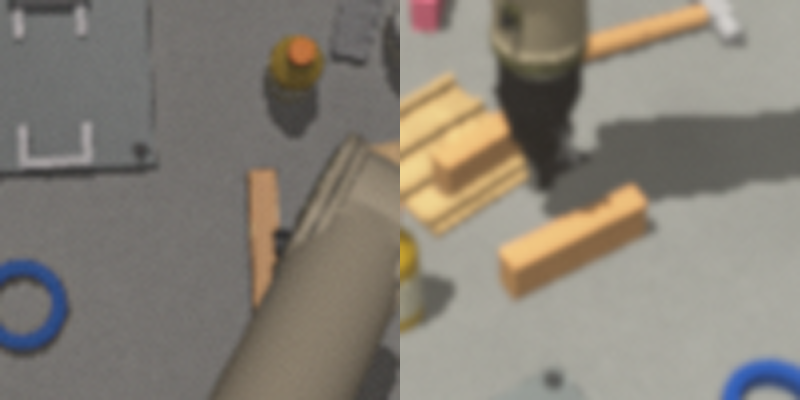

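The blank stands free at (248–278, 170–305) in the left crop, with the closed fingers to its right. Now push it over toward +y.

Emit:
step_arm:
  moves:
    - [1, 0, 20, 0, 0, 0, 0]
    - [1, 0, 32, 0, 0, 0, 0]
    - [1, 0, 38, 0, 0, 0, 0]
    - [1, 0, 44, 0, 0, 0, 0]
    - [1, 0, 50, 0, 0, 0, 0]
    - [1, 0, 56, 0, 0, 0, 0]
    - [1, 0, 60, 0, 0, 0, 0]
    - [1, 0, 60, 0, 0, 0, 0]
    - [1, 0, 60, 0, 0, 0, 0]

```text
clock: 8.15
position: [0.4699, -0.1356, 0.0393]
ee_rot: [-0.03, 1.0, -0.0, -0.0]
ft_force: [-0.1, -0.6, -0.0]
grip_width: 0.001
grasp_force: 0.0
```

Emit:
step_arm:
  moves:
    - [1, 0, -10, 30, 0, 0, 0]
    - [0.5, 0, -50, 70, 0, 0, 0]
    - [0, 0, -80, 70, 0, 0, 0]
    - [0, 0, -80, 70, 0, 0, 0]
    - [0, 0, -80, 70, 0, 0, 0]

```text
clock: 8.65
position: [0.4696, -0.2164, 0.1093]
ee_rot: [-0.029, 1.0, -0.0, -0.0]
ft_force: [-0.8, 0.7, -0.5]
grip_width: 0.677
grasp_force: 0.0
```

Run:
```python
from h import *
c=snap('top','t4');s=snap('scene','s4')
b=cv2.resize(c['image'][140:240,220:320],(400,400),interpolation=cv2.INTER_CUBIC)
d=cv2.resize(s['image'][110:210,210:310],(400,400),interpolation=cv2.INTER_CUBIC)
cv2.imwrite('pics/v4.png',np.hstack([b,d]));print(manip.get_obs()['position'],manip.get_obs()['ft_force'])
```

```text
[ 0.46974549 -0.21469419  0.1087965 ] [0.72082793 0.7029433  0.17334827]
```

View pics/v4.png

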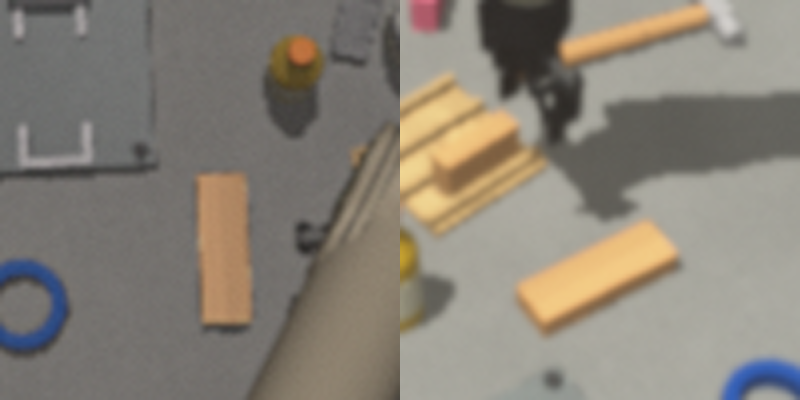

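The blank lies flat at (197–252, 173–325) in the left crop. I measure it, and refit the nest from the now unobstructed top view in the same way.

Run:
```python
from h import *
np.set_printoptions(precision=4,suppress=True)
c=pickle.load(open('t4.pkl','rb'));s=pickle.load(open('s4.pkl','rb'))
# silhouette fit: soft mask of wood colour vs rendered silhouette (top view and scene view)
def sil(cam,roi):
    u0,u1,v0,v1=roi; im=cam['image'][v0:v1,u0:u1].astype(float); m=np.clip((im[:,:,2]-im[:,:,0]-15)/45,0,1); return m
def render(cam,q,roi,z0,z1,k=8):
    u0,u1,v0,v1=roi; P=[[sx*.075,sy*.025,z] for sx in(-1,1) for sy in(-1,1) for z in(z0,z1)]
    P=np.array(P);cc,ss=np.cos(q[2]),np.sin(q[2])
    W=np.c_[q[0]+cc*P[:,0]-ss*P[:,1],q[1]+ss*P[:,0]+cc*P[:,1],P[:,2]]
    h=cv2.convexHull(((proj(cam,W)-[u0,v0]+.5)*k-.5).astype(np.float32))
    M=np.zeros(((v1-v0)*k,(u1-u0)*k),np.float32);cv2.fillConvexPoly(M,np.round(h*16).astype(np.int32),1.,shift=4)
    return cv2.GaussianBlur(cv2.resize(M,(u1-u0,v1-v0),interpolation=cv2.INTER_AREA),(0,0),.6)
from scipy.optimize import minimize
rT=(262,290,176,228);rS=(232,285,155,200)
mT=sil(c,rT);mS=sil(s,rS);print(mT.sum(),mS.sum())
for nm,w in(('top',(1,0)),('scene',(0,1)),('both',(1,1))):
    f=lambda q:w[0]*((render(c,q,rT,0,.028)-mT)**2).sum()+w[1]*((render(s,q,rS,0,.028)-mS)**2).sum()
    r=minimize(f,[.47,-.09,.06],method='Nelder-Mead',options=dict(initial_simplex=[[.47,-.09,.06],[.48,-.09,.06],[.47,-.08,.06],[.47,-.09,0.]],xatol=1e-4));print(nm,r.x,r.fun)
# nest wall lines in top image: bright ridge, clusters
im=cv2.cvtColor(c['image'],cv2.COLOR_BGR2GRAY).astype(float)
def cen(p,ax,n=5):  # subpixel bright ridge across axis
    u,v=np.round(p).astype(int); a=im[v,u-n:u+n+1] if ax==0 else im[v-n:v+n+1,u]
    b=np.clip(a-np.median(a)-8,0,None); k=np.arange(-n,n+1); return (u if ax==0 else v)+(b*k).sum()/b.sum()
for nm,pts in (('right near',[(460,315),(460,325),(461,335)]),('left near',[(378,315),(379,325),(379,335)]),('right far',[(452,170),(452,178),(453,186)]),('left far',[(373,170),(373,180),(373,188)])):
    P=[(cen(za(p),0),round(za(p)[1])) for p in pts]; print(nm,at(c,P,[.03]*3))
P=[(round(za(p)[0]),cen(za(p),1)) for p in((400,353),(410,353),(420,352),(430,352),(440,352))];print('end',at(c,P,[.03]*5))
```

```text
480.0 649.6222222222223
top [ 0.4667 -0.0897  0.0469] 2.544124655037183
scene [ 0.4663 -0.0926  0.0515] 32.581815739571155
both [ 0.4666 -0.0907  0.0496] 42.83868301480336
right near [[0.5801 0.0492 0.03  ]
 [0.5719 0.0493 0.03  ]
 [0.5639 0.0477 0.03  ]]
left near [[0.5795 0.1137 0.03  ]
 [0.5714 0.1132 0.03  ]
 [0.5633 0.1131 0.03  ]]
right far [[0.6987 0.0572 0.03  ]
 [0.6946 0.0559 0.03  ]
 [0.6863 0.0558 0.03  ]]
left far [[0.6984 0.1207 0.03  ]
 [0.6901 0.1196 0.03  ]
 [0.686  0.1196 0.03  ]]
end [[0.5513 0.0936 0.03  ]
 [0.5516 0.0856 0.03  ]
 [0.5527 0.0776 0.03  ]
 [0.5538 0.0695 0.03  ]
 [0.5544 0.0615 0.03  ]]
```

Emit:
step_arm:
  moves:
    - [0, -3, 40, 0, 0, 0, 0]
    - [0, -3, 80, 0, 0, 0, 0]
    - [0, -3, 115, 0, 0, 0, 0]
    - [0, -3, 124, 0, 0, 0, 0]
    - [0, -3, 124, -40, 0, 0, 0]
    - [0, -3, 124, -80, 0, 0, 0]
    - [0, -3, 124, -100, 0, 0, 0]
    - [0, -3, 124, -105, 0, 0, 0]
    - [0, -3, 124, -105, 0, 0, 0]

```text
clock: 9.65
position: [0.4666, -0.0915, 0.004]
ee_rot: [-0.03, 1.0, -0.0, -0.001]
ft_force: [0.9, 0.5, 0.2]
grip_width: 1.002
grasp_force: 0.0
```

Emit:
step_arm:
  moves:
    - [0.3, 0, 0, 0, 0, 0, 0]
    - [0.6, 0, 0, 0, 0, 0, 0]
    - [1, 0, 0, 0, 0, 0, 0]
    - [1, 0, 0, 0, 0, 0, 0]
    - [1, 0, 0, 0, 0, 0, 0]
    - [1, 0, 0, 0, 0, 0, 0]
  grip_force: 35

```text
clock: 10.25
position: [0.4679, -0.0914, 0.0055]
ee_rot: [-0.03, 1.0, 0.0, 0.001]
ft_force: [-2.0, 0.1, 7.2]
grip_width: 0.58
grasp_force: 35.8
```

Emit:
step_arm:
  moves:
    - [1, 0, 0, 40, 0, 0, 0]
    - [1, 0, 0, 70, 0, 0, 0]
    - [1, 10, 30, 70, 0, 0, 0]
    - [1, 30, 70, 70, 0, 0, 0]
    - [1, 60, 105, 70, 0, 0, 0]
    - [1, 95, 135, 70, 0, 0, 0]
    - [1, 130, 160, 70, 0, 0, 0]
    - [1, 155, 172, 70, 0, 0, 0]
    - [1, 168, 176, 70, 0, 0, 0]
    - [1, 168, 176, 70, 0, 0, 0]

```text
clock: 11.25
position: [0.6362, 0.0855, 0.0745]
ee_rot: [-0.031, 1.0, -0.0, 0.0]
ft_force: [-1.6, -0.3, -1.6]
grip_width: 0.578
grasp_force: 37.9
```

Emit:
step_arm:
  moves:
    - [1, 0, 0, -15, 0, 0, 0]
    - [1, 0, 0, -30, 0, 0, 0]
    - [1, 0, 0, -30, 0, 0, 0]
    - [1, 0, 0, -30, 0, 0, 0]

```text
clock: 11.65
position: [0.6341, 0.0842, 0.0436]
ee_rot: [-0.03, 1.0, -0.0, -0.001]
ft_force: [-0.3, 0.6, -1.5]
grip_width: 0.573
grasp_force: 37.9
```

Run:
```python
from h import *
c=snap('top','t5');s=snap('scene','s5')
b=cv2.resize(c['image'][110:190,195:275],(400,400),interpolation=cv2.INTER_CUBIC)
d=cv2.resize(s['image'][190:260,180:275],(543,400),interpolation=cv2.INTER_CUBIC)[:,:400]
d=cv2.resize(s['image'][190:260,195:265],(400,400),interpolation=cv2.INTER_CUBIC)
cv2.imwrite('pics/v5.png',np.hstack([b,d]));print(manip.get_obs()['position'],manip.get_obs()['ee_rot'],manip.get_obs()['ft_force'])
```

```text
[0.63501738 0.08436485 0.04472891] [-2.99458597e-02  9.99551493e-01  1.23886072e-04  2.08899138e-04] [ 0.19573247  0.4943541  -0.61170544]
```

View pics/v5.png

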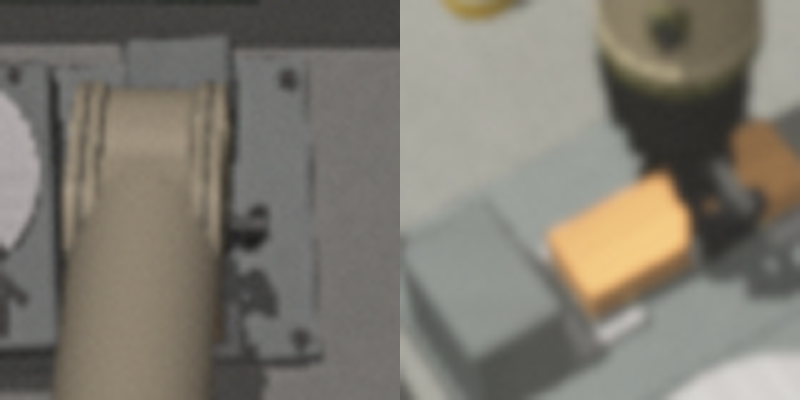

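That was the tenth and last picture; the scene crop shows the blank level and lined up between the nest's walls. I lower it by feel.

Emit:
step_arm:
  moves:
    - [1, 0, 0, -4, 0, 0, 0]
    - [1, 0, 0, -8, 0, 0, 0]
    - [1, 0, 0, -11, 0, 0, 0]
    - [1, 0, 0, -14, 0, 0, 0]
    - [1, 0, 0, -14, 0, 0, 0]

```text
clock: 12.25
position: [0.6346, 0.0845, 0.0298]
ee_rot: [-0.03, 1.0, -0.0, -0.0]
ft_force: [0.2, 0.2, -1.1]
grip_width: 0.579
grasp_force: 37.9
```

Emit:
step_arm:
  moves:
    - [1, 0, 0, -3, 0, 0, 0]
    - [1, 0, 0, -5, 0, 0, 0]
    - [1, 0, 0, -6, 0, 0, 0]
    - [1, 0, 0, -6, 0, 0, 0]

```text
clock: 12.65
position: [0.635, 0.0845, 0.0256]
ee_rot: [-0.03, 1.0, 0.0, -0.0]
ft_force: [-6.0, 0.0, 13.0]
grip_width: 0.575
grasp_force: 39.5
```

Emit:
step_arm:
  moves:
    - [0.4, 0, 0, 1, 0, 0, 0]
    - [0.2, 0, 0, 1, 0, 0, 0]
    - [0, 0, 0, 1, 0, 0, 0]
    - [0, 0, 0, 1, 0, 0, 0]
    - [0, 0, 0, 1, 0, 0, 0]
    - [0, 0, 0, 35, 0, 0, 0]
    - [0, 0, 0, 80, 0, 0, 0]
    - [0, 0, 0, 125, 0, 0, 0]
    - [0, 0, 0, 175, 0, 0, 0]
    - [0, 0, 0, 215, 0, 0, 0]

```text
clock: 13.65
position: [0.6352, 0.0844, 0.2425]
ee_rot: [-0.03, 1.0, 0.0, 0.001]
ft_force: [1.4, 0.4, -0.4]
grip_width: 1.002
grasp_force: 0.0
```

Emit:
step_arm:
  moves:
    - [0, -50, 0, 10, 0, 0, 0]
    - [0, -100, 0, 10, 0, 0, 0]
    - [0, -140, 20, 10, 0, 0, 0]
    - [0, -150, 60, 10, 0, 0, 0]
    - [0, -150, 100, 10, 0, 0, 0]
    - [0, -150, 100, 10, 0, 0, 0]

```text
clock: 14.25
position: [0.4833, 0.1905, 0.2492]
ee_rot: [-0.034, 0.999, 0.001, -0.0]
ft_force: [-0.4, 0.3, -0.6]
grip_width: 1.003
grasp_force: 0.0
```

```bash
cat > fb.py <<'E'
from h import *
from scipy.optimize import minimize
np.set_printoptions(precision=4,suppress=True)
def sil(cam,roi):
    u0,u1,v0,v1=roi; im=cam['image'][v0:v1,u0:u1].astype(float); return np.clip((im[:,:,2]-im[:,:,0]-15)/45,0,1)
def render(cam,q,roi,k=8):
    u0,u1,v0,v1=roi; P=np.array([[sx*.075,sy*.025,z] for sx in(-1,1) for sy in(-1,1) for z in(0,.028)]);cc,ss=np.cos(q[2]),np.sin(q[2])
    W=np.c_[q[0]+cc*P[:,0]-ss*P[:,1],q[1]+ss*P[:,0]+cc*P[:,1],P[:,2]+q[3]]
    h=cv2.convexHull(((proj(cam,W)-[u0,v0]+.5)*k-.5).astype(np.float32))
    M=np.zeros(((v1-v0)*k,(u1-u0)*k),np.float32);cv2.fillConvexPoly(M,np.round(h*16).astype(np.int32),1.,shift=4)
    return cv2.GaussianBlur(cv2.resize(M,(u1-u0,v1-v0),interpolation=cv2.INTER_AREA),(0,0),.6)
E
python3 - <<'E'
from fb import *
c=snap('top','t6');s=snap('scene','s6')
def box(cam):
    p=proj(cam,[[x,y,z] for x in(.55,.72) for y in(.05,.12) for z in(.02,.05)]);a=p.min(0).astype(int)-2;b=p.max(0).astype(int)+3;return a[0],b[0],a[1],b[1]
rT,rS=box(c),box(s);mT,mS=sil(c,rT),sil(s,rS);print(mT.sum(),mS.sum())
x0=np.array([.635,.085,.058,.02])
for nm,w in(('top',(1,0)),('both',(1,1))):
    n=3 if nm=='top' else 4
    f=lambda q:w[0]*((render(c,[*q,.02][:4],rT)-mT)**2).sum()+w[1]*((render(s,[*q,.02][:4],rS)-mS)**2).sum()
    sx=np.vstack([x0[:n]]+[x0[:n]+np.eye(n)[i]*[.01,.01,-.05,.01][i] for i in range(n)])
    r=minimize(f,x0[:n],method='Nelder-Mead',options=dict(initial_simplex=sx,xatol=1e-4));print(nm,r.x,r.fun)
print(manip.get_obs()['position'],manip.get_obs()['ee_rot'])
# knob/hub: dark blob centroids in first pictures and now
for nm,cam in(('top',c),('scene',s)):
    p=proj(cam,[[.5533,.2965,.1511]])[0];u,v=np.round(p).astype(int)
    g=cv2.cvtColor(cam['image'],cv2.COLOR_BGR2GRAY)[v-9:v+10,u-9:u+10];m=(g<48).astype(np.uint8)
    n,l,st,ce=cv2.connectedComponentsWithStats(m);i=1+st[1:,4].argmax();print(nm,p,ce[i]+[u-9,v-9],st[i])
    globals()['k'+nm]=ce[i]+[u-9,v-9]
print('knob',tri(ktop,kscene))
E
```

```text
465.7111111111111 748.7111111111111
top [0.6358 0.0869 0.0514] 7.65595758576892
both [0.6356 0.0864 0.0468 0.0252] 20.663577012173576
[0.4848 0.1851 0.2492] [-0.031   0.9995 -0.0002 -0.0001]Traceback (most recent call last):
  File "<stdin>", line 17, in <module>
ValueError: attempt to get argmax of an empty sequence
```

Blank is seated: (0.635, 0.085), matching the nest fit after the known camera bias, and the floor was felt at the right height. Next is the lever. The knob triangulated to (0.553, 0.297, 0.151), which is θ ≈ −0.12.

Emit:
step_arm:
  moves:
    - [0, 20, 30, 0, 0, 0, 0]
    - [0, 40, 65, 0, 0, 0, 0]
    - [0, 60, 95, 0, 0, 0, 0]
    - [0, 69, 111, 0, 0, 0, 0]
    - [0, 69, 111, 0, 0, 0, 0]
    - [0, 69, 111, -40, 0, 0, 0]
    - [0, 69, 111, -80, 0, 0, 0]
    - [0, 69, 111, -105, 0, 0, 0]
    - [0, 69, 111, -115, 0, 0, 0]
    - [0, 69, 111, -115, 0, 0, 0]

```text
clock: 15.35
position: [0.5538, 0.2939, 0.1337]
ee_rot: [-0.029, 1.0, -0.001, -0.001]
ft_force: [-0.2, -0.6, 0.3]
grip_width: 1.0
grasp_force: 0.0
```

Emit:
step_arm:
  moves:
    - [0, 0, 0, 0, 0, 0, 0]
    - [0.5, 0, 0, 0, 0, 0, 0]
    - [0.8, 0, 0, 0, 0, 0, 0]
    - [1, 0, 0, 0, 0, 0, 0]
    - [1, 0, 0, 0, 0, 0, 0]
    - [1, 0, 0, 0, 0, 0, 0]
    - [1, 0, 0, 0, 0, 0, 0]
  grip_force: 30

```text
clock: 16.05
position: [0.5541, 0.2958, 0.1348]
ee_rot: [-0.03, 1.0, 0.0, 0.0]
ft_force: [-2.1, -0.7, 4.6]
grip_width: 0.339
grasp_force: 29.7
```

Emit:
step_arm:
  moves:
    - [1, 0, -8, 0, 0, 0, 0.06]
    - [1, 0, -16, 0, 0, 0, 0.12]
    - [1, 2, -29, 0, 0, 0, 0.22]
    - [1, 4, -41, 0, 0, 0, 0.32]
    - [1, 8, -54, 0, 0, 0, 0.42]
    - [1, 13, -65, 0, 0, 0, 0.52]
    - [1, 16, -71, 0, 0, 0, 0.57]
    - [1, 19, -77, 0, 0, 0, 0.62]
    - [1, 23, -82, 0, 0, 0, 0.67]
    - [1, 27, -88, 0, 0, 0, 0.72]

```text
clock: 17.05
position: [0.5805, 0.2068, 0.1348]
ee_rot: [-0.381, 0.924, 0.0, -0.001]
ft_force: [-4.4, -1.2, 9.0]
grip_width: 0.339
grasp_force: 30.0
```

Emit:
step_arm:
  moves:
    - [1, 0, 0, 0, 0, 0, 0]
    - [1, 0, 0, 0, 0, 0, 0]

```text
clock: 17.25
position: [0.5806, 0.2067, 0.1348]
ee_rot: [-0.38, 0.925, -0.0, -0.001]
ft_force: [-6.0, -3.5, 8.5]
grip_width: 0.339
grasp_force: 30.1
```

By the chord geometry the lever is at θ ≈ 0.60. Release it, rise, and move above the treadle.

Emit:
step_arm:
  moves:
    - [0.5, 0, 0, 0, 0, 0, 0]
    - [0, 0, 0, 0, 0, 0, 0]
    - [0, 0, 0, 0, 0, 0, 0]
    - [0, 0, 0, 0, 0, 0, 0]
    - [0, 0, 0, 0, 0, 0, 0]
    - [0, 0, 0, 40, 0, 0, 0]
    - [0, 0, 0, 80, 0, 0, 0]
    - [0, 0, 0, 105, 0, 0, 0]
    - [0, 0, 0, 105, 0, 0, 0]

```text
clock: 18.15
position: [0.5827, 0.208, 0.2437]
ee_rot: [-0.38, 0.925, 0.0, 0.003]
ft_force: [-0.2, -1.5, 0.1]
grip_width: 1.0
grasp_force: 0.0
```

Emit:
step_arm:
  moves:
    - [1, -20, 20, 0, 0, 0, -0.1]
    - [1, -45, 45, 0, 0, 0, -0.2]
    - [1, -70, 70, 0, 0, 0, -0.3]
    - [1, -95, 95, 0, 0, 0, -0.4]
    - [1, -110, 115, 0, 0, 0, -0.5]
    - [1, -118, 127, 0, 0, 0, -0.6]
    - [1, -118, 127, 0, 0, 0, -0.7]
    - [1, -118, 127, 0, 0, 0, -0.7]
    - [1, -118, 127, 0, 0, 0, -0.7]

```text
clock: 19.05
position: [0.463, 0.3341, 0.2388]
ee_rot: [-0.041, 0.999, -0.0, -0.0]
ft_force: [0.4, -0.4, -0.6]
grip_width: -0.002
grasp_force: 0.0
```

Run:
```python
from fb import *
c=snap('top','t7');s=snap('scene','s7')
hub=np.array([.683,.288])
old={'t':cv2.cvtColor(T['image'],6).astype(int),'s':cv2.cvtColor(S['image'],6).astype(int)}
for nm,cam in(('t',c),('s',s)):
    g=cv2.cvtColor(cam['image'],6).astype(int)
    p=proj(cam,[[.5806,.2067,.150]])[0];u,v=np.round(p).astype(int);n=9
    m=g[v-n:v+n+1,u-n:u+n+1];mk=(m<65)&(old[nm][v-n:v+n+1,u-n:u+n+1]-m>25);yy,xx=np.nonzero(mk)
    print(nm,p,(xx.mean()+u-n if len(xx) else None),(yy.mean()+v-n if len(yy) else None),len(xx))
    if nm=='t': print(m[::2,::2])
print('tread far edge',at(T,za([[52,430],[145,427]]),[.067]*2),at(S,zc([[625,333],[570,250]]),[.067]*2))
print(manip.get_obs()['position'])
```

```text
t [197.8519 168.2543] 198.12820512820514 170.52564102564102 78
[[152 161 154 106 113 100 108 112  88  50]
 [123 156 163 144 104 109 112 110  90  50]
 [115 131 161 160 110 106 110 109  88  56]
 [ 97  82 134  76  43  62 107 110  93  61]
 [106  71  53  33  40  35  67 110  94  48]
 [ 83  59  50  36  39  31  43 106  99  52]
 [100  88  86  39  33  28  51 108 100  54]
 [111 110  90  63  48  50  59  79  99  51]
 [110 110  89  62  64  64  65  65  98  55]
 [112 113  98  83  69  65  66  66 100  52]]
s [279.1049 232.235 ] 279.3863636363636 232.75 88
tread far edge [[0.4827 0.3673 0.067 ]
 [0.4859 0.2929 0.067 ]] [[0.4862 0.3745 0.067 ]
 [0.4806 0.2994 0.067 ]]
[0.4632 0.334  0.239 ]
```

The knob is where it was left (within 0.3 px), and the tread's far edge is centred at (0.484, 0.334). Now press the treadle.

Emit:
step_arm:
  moves:
    - [1, 0, 0, -45, 0, 0, 0]
    - [1, 0, 0, -90, 0, 0, 0]
    - [1, 0, 0, -130, 0, 0, 0]
    - [1, 0, 0, -160, 0, 0, 0]
    - [1, 0, 0, -172, 0, 0, 0]
    - [1, 0, 0, -182, 0, 0, 0]
    - [1, 0, 0, -192, 0, 0, 0]
    - [1, 0, 0, -200, 0, 0, 0]
    - [1, 0, 0, -204, 0, 0, 0]
    - [1, 0, 0, -204, 0, 0, 0]

```text
clock: 20.15
position: [0.4658, 0.3351, 0.0375]
ee_rot: [-0.04, 0.999, 0.001, 0.002]
ft_force: [2.0, -2.6, 8.7]
grip_width: -0.004
grasp_force: 4.0
```

Emit:
step_arm:
  moves:
    - [1, 0, 0, -2, 0, 0, 0]
    - [1, 0, 0, -4, 0, 0, 0]
    - [1, 0, 0, -4, 0, 0, 0]
    - [1, 0, 0, -4, 0, 0, 0]

```text
clock: 20.55
position: [0.4663, 0.335, 0.0344]
ee_rot: [-0.04, 0.999, 0.002, 0.003]
ft_force: [2.0, -4.0, 10.7]
grip_width: 0.0
grasp_force: 5.2
```

Emit:
step_arm:
  moves:
    - [1, 0, 0, -2, 0, 0, 0]
    - [1, 0, 0, -4, 0, 0, 0]
    - [1, 0, 0, -6, 0, 0, 0]
    - [1, 0, 0, -6, 0, 0, 0]
    - [1, 0, 0, -6, 0, 0, 0]
    - [1, 0, 0, -6, 0, 0, 0]
    - [1, 0, 0, -6, 0, 0, 0]

```text
clock: 21.25
position: [0.4666, 0.3352, 0.0327]
ee_rot: [-0.039, 0.999, 0.002, 0.003]
ft_force: [-14.8, -17.0, 61.4]
grip_width: -0.002
grasp_force: 30.9
```

A sharp force rise (61 N) shows the treadle is at its stop, and it has been held there. I let it up and check everything before handing in.

Emit:
step_arm:
  moves:
    - [1, 0, 0, 5, 0, 0, 0]
    - [1, 0, 0, 15, 0, 0, 0]
    - [1, 0, 0, 28, 0, 0, 0]
    - [1, 0, 0, 45, 0, 0, 0]
    - [1, 0, 0, 90, 0, 0, 0]
    - [1, 0, 0, 140, 0, 0, 0]
    - [1, -30, 0, 170, 0, 0, 0]
    - [1, -60, 0, 170, 0, 0, 0]
    - [1, -60, 0, 170, 0, 0, 0]

```text
clock: 22.15
position: [0.4005, 0.3362, 0.1976]
ee_rot: [-0.042, 0.999, 0.002, 0.0]
ft_force: [0.0, 0.1, 0.1]
grip_width: 0.0
grasp_force: 0.0
```

Run:
```python
from fb import *
c=snap('top','t8');s=snap('scene','s8');a=pickle.load(open('t7.pkl','rb'));b=pickle.load(open('s7.pkl','rb'));a6=pickle.load(open('s6.pkl','rb'))
d=lambda x,y,r:np.abs(x['image'][r[2]:r[3],r[0]:r[1]].astype(int)-y['image'][r[2]:r[3],r[0]:r[1]]).mean()
def box(cam,P):
    p=proj(cam,P);l=p.min(0).astype(int)-2;h=p.max(0).astype(int)+3;return l[0],h[0],l[1],h[1]
N=[[x,y,z] for x in(.55,.72) for y in(.05,.12) for z in(.02,.05)];K=[[.565,.19,.12],[.595,.22,.18]];F=[[.48,.30,.06],[.40,.37,.06]]
for n,P in(('nest',N),('knob',K),('tread',F)):
    print(n,'scene vs t7',d(s,b,box(s,P)),'vs start',d(s,S,box(s,P)),'top vs t7',d(c,a,box(c,P)))
o=manip.get_obs();print(o['position'],o['ft_force'])
```

```text
nest scene vs t7 0.9712765957446808 vs start 13.474822695035462 top vs t7 1.1983695652173914
knob scene vs t7 0.7870370370370371 vs start 108.21296296296296 top vs t7 1.4014814814814816
tread scene vs t7 11.936752136752137 vs start 1.5153846153846153 top vs t7 19.634202898550726
[0.4029 0.3351 0.1965] [0.3628 0.0186 0.3021]
```

The nest and knob match the pictures from before the press, and the tread matches its look at the start, so it is back up. I hand in.

```bash
python3 -c "
from workcell import manip
print(manip.hand_in())"
```

```text
the job is handed in; nothing more can be done
None
```

I handed the job in at about 22 s of the 72 s; no verdict came back. By my own checks the long blank is seated flat in the nest, the lever is at about +0.60 in the arrow's notch, and the treadle was held at its stop and is back up.

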